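Raise the document camera over a supply item and hold it for the picture

TASK

I need a picture of the staple box for the reorder sheet. Set the box down gently, flat and squarely inside the white corner marks on the document camera's stage and let go of it; then squeeze the orange release button in the camera's grip and pull the camera straight up, past its first stop, all the way to its second stop. The mast sinks if you let go, so finish while still holding the camera up at the second stop; leave the stamp and the eraser where they are.

Things in the scene. Friction and masses are not known exactly. Their poses are not given: they have to be found in the camera images.
- staple_box: small cream cardboard box of staples lying on the worktop, 37 mm (its x) x 62 mm (its y) x 31 mm high, 0.1 to 0.25 kg; the origin is the centre of its underside, z up
- doc_camera: document camera, fixed to the worktop. Stage plate 200 mm (x) by 220 mm (y), top 10 mm up. Origin: on the worktop under the middle of the stage's four white corner marks; +x from there to the mast, +y to the button's side. White base housing 39 mm high begins at x = 99 mm; mast axis at x = 170 mm, y = 0, in a tube with a collar 47 mm across, top at z = 140 mm
- photo_frame (a point): middle of the four white corner marks, on the stage's top surface; same axes as the document camera. The marks enclose 60 mm along x by 86 mm along y, so the box belongs with its long side along y (either way round)
- camera_grip: black rubber grip atop the sliding mast, 48 mm (x) by 38 mm (y; 46 mm over the button in its +y side), 50 mm high; origin at its centre, 205 mm above the worktop with the mast down; axes as the document camera. Fingers closing along y on its sides press the button. The camera head, 52 mm wide, reaches 90 mm to -x of the mast axis, its top 4 mm below the grip
- mast (a joint): height of the sliding mast with camera and grip, m: 0 down, 0.05 first stop, 0.10 second stop (end of travel). Caught at 0 and at the first stop (1.5 mm play) unless the button is held in; nothing catches it at the second stop. It weighs about 0.5 kg, rubs with up to 3 N of friction and sinks when let go, down to the next catch
- release_button (a joint): orange release button in the +y side of the grip, 26 mm along x by 28 mm high, in m: 0 out, 0.008 pressed flush with the grip's side; the catch is free from 0.005. It is a spring of 1 N at first and 3 N when flush
- button_face (a point): middle of the orange button's outer face, 27 mm from the mast axis toward +y when out, at the height of the grip's centre
- stamp: wooden rubber stamp standing upright, 28 x 58 x 73 mm; a bystander; origin under its centre
- white_eraser: white eraser in a grey sleeve, 23 x 52 x 13 mm; a bystander; origin under its centre
Mind the look-alikes: they are no part of the job. There is more than one size of the staple_box; the one meant has the size given above.

How it is judged:
By the outcome, as a careful person would: the job done as asked, in the order asked, and still so for the second after the job is handed in, while the arm keeps its last pose, push and grip.
It also fails if it takes over 51 s, if anything falls off the work surface, if the arm or the gripper's body presses on something with over 40 N, if the wrist force passes 120 N, or if a joint passes its speed limit or range.

ROBOT

A 7-joint arm with a two-finger parallel gripper is mounted at the origin on a cart in front of the work surface, level with it; the furniture and walls round the work are solid. World frame = base frame: x ahead of the robot, y to its left, z up, the work surface at z = 0. Lengths are in m, angles in rad, forces in N, time in s.
With the tool pointing down it reaches from about 0.4 to 0.9 m from the base axis. Payload 5.5 kg.
Tool frame: the origin (TCP) lies midway between the tips of the shut fingers; the grasp point (between the pads) lies 19 mm behind it (manip.grip_depth is the distance from the TCP to the grasp point, in m); z points along the fingers, y is the line along which they close (so a half turn about z gives the same grasp; the last joint's range is limited). The gripper opens to 92 mm and grips with 3 to 60 N. Pads are 19 mm wide; open, the fingers measure 130 mm over their backs; the gripper's body (75 mm by 190 mm) begins 47 mm behind the grasp point.
Start: joints at [-0.975, 0.501, -0.427, 1.55, 0.221, 1.138, -0.21], TCP at [0.212, 0.614, 0.227] pointing down, gripper open.
Joint ranges: [-2.88, 2.88], [-0.31, 2.03], [-1.54, 1.56], [0.2, 2.42], [-1.41, 4.55], [0.19, 2.02], [-2.57, 2.57]. Speed limits (rad/s): [2.57, 2.57, 3.14, 3.14, 3.14, 3.14, 3.14].

INTERFACE

Orientations are given as a unit quaternion [x, y, z, w].
In Python, from bench import manip, effector, viewer gives the robot as it stands. Calls block until the motion is done:
- manip.move_pose(position, orientation): joint-space move of the TCP to a pose.
- manip.servo_line(position, ori=None, vel=0.15): straight line of the TCP; ori=None keeps the orientation; vel is the mean speed in m/s.
- manip.movej(angles): joint-space move.
- effector.open_jaws() and effector.close(f_grip=None): open the fingers fully, or close them until they stop; f_grip is the grip in N (None keeps the last).
- manip.sleep(seconds).
- manip.solve_ik(position, orientation): joint angles nearest the present ones, or None.
- viewer.get_image(name): name is "scene" or "top"; returns the picture (384x512x3 uint8, red, green, blue); there is no depth.
- viewer.get_calibration(name): a dict with "vfov" (degrees; the focal length in pixels is half the picture's height over the tangent of half this angle, whatever the lens; pixels are square), "cx", "cy" (the principal point, pixels), "eye" and "attitude" of the camera in the world. Camera axes: x right, y down, z forward; pixel columns grow to the right and rows downward; lengths in m; the calibration is good to about 2 mm. A picture is of the moment at which its call begins. get_calibration takes no time and is no camera call.
A pose or a line that the arm cannot do raises manip.PlanningError and nothing moves.
- manip.hand_in(): hands the job in; it is judged then, once.
Readings, each from a call of its own:
- manip.current_clock(): time.
- manip.current_q(): joint angles.
- manip.current_joint_velocities(): joint speeds.
- manip.current_tau(): joint torques, N m.
- manip.current_tool_pos(): TCP position.
- manip.current_tcp_rot(): TCP orientation.
- manip.current_force(): force on the tool from outside, world axes, zero at the start.
- manip.current_wrist_torque(): the same for the moment, N m.
- manip.current_finger_gap(): finger opening in m.
- manip.current_gripper_force(): force on a finger pad.
Only numpy, scipy, OpenCV 4.12 (cv2) and the standard library are available. Lean on these libraries where they do the work, as an engineer would, in place of code of your own. Each camera call takes 0.05 s, during which the arm holds its last target. There are 200 camera calls.

## Working session

There is one attempt and no reset: what is moved stays moved. The work goes in short steps, each a Python script; the robot and the scene stay as the last script left them, time stands still between calls to the robot, and variables do not carry over. Pictures are saved under pics/ and viewed, at most 10 in all, crops included, and the job is handed in when it is done.

```bash
ls; mkdir -p pics; python3 - <<'E'
from bench import manip, effector, viewer
import cv2
for n in ("scene","top"):
    im=viewer.get_image(n); cv2.imwrite(f"pics/{n}0.png",im[:,:,::-1]); print(n,viewer.get_calibration(n))
print(manip.current_tcp_rot(),manip.current_clock())
E
```

```text
pics
scene {'vfov': 54.70569811237348, 'cx': 258.59783285267275, 'cy': 195.69401833982997, 'eye': array([ 0.12006065, -0.84480546,  0.73818053]), 'attitude': array([ 0.85623994, -0.19843727,  0.12070386, -0.4614178 ])}
top {'vfov': 55.32608356921666, 'cx': 249.47633777024797, 'cy': 184.67931643659253, 'eye': array([ 0.38956731, -0.01010829,  1.24548806]), 'attitude': array([ 0.70897569, -0.7020431 ,  0.04584825, -0.04885587])}
[ 1.65591838e-01  9.86193994e-01 -8.48278270e-04 -1.73026876e-04] 0.1
```

View pics/scene0.png

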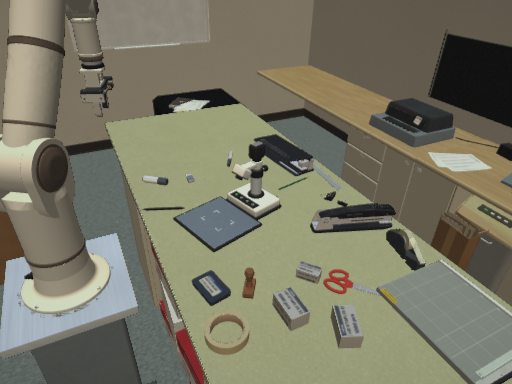

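View pics/top0.png

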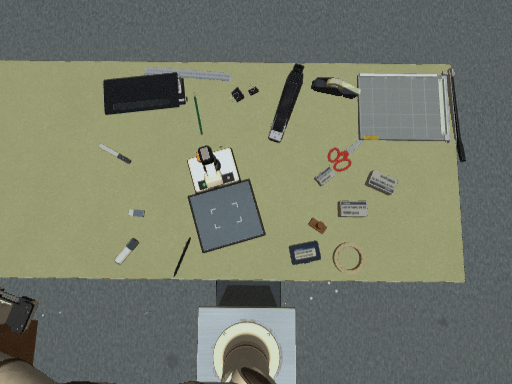

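The scene picture shows three staple boxes at about (309,271), (291,307) and (347,325), with the document camera at (250,200). In the top view the boxes are at (325,176), (382,182) and (352,209), the stage is at (227,216) and the camera grip is near (207,155).

```bash
cat > h.py <<'E'
import numpy as np, cv2
from scipy.spatial.transform import Rotation as R
from bench import manip, effector, viewer
def cast(n,px,z):
    c=viewer.get_calibration(n); f=192/np.tan(np.radians(c['vfov'])/2)
    p=np.atleast_2d(px).astype(float)
    d=np.c_[(p[:,0]-c['cx'])/f,(p[:,1]-c['cy'])/f,np.ones(len(p))]
    d=R.from_quat(c['attitude']).apply(d)
    return c['eye']+d*((z-c['eye'][2])/d[:,2])[:,None]
def proj(n,P):
    c=viewer.get_calibration(n); f=192/np.tan(np.radians(c['vfov'])/2)
    q=R.from_quat(c['attitude']).inv().apply(np.atleast_2d(P)-c['eye'])
    return q[:,:2]/q[:,2:]*f+[c['cx'],c['cy']]
def down(yaw):  # tool z down, tool y (closing line) at angle yaw+90deg from world x
    return (R.from_euler('z',yaw)*R.from_euler('x',np.pi)).as_quat()
E
python3 - <<'E'
from h import *
print(R.from_quat(manip.current_tcp_rot()).as_matrix().round(2).tolist())
for px in [(325,176),(382,182),(352,209),(227,216)]: print(px,cast("top",px,0.02).round(3))
im=cv2.imread("pics/top0.png")
a=cv2.resize(im[140:260,180:280],None,fx=5,fy=5,interpolation=cv2.INTER_CUBIC)[:, :400]
a=cv2.resize(im[140:255,182:272],(450,575),interpolation=cv2.INTER_CUBIC); b=cv2.resize(im[155:225,305:405],(0,0),fx=3.5,fy=3.5,interpolation=cv2.INTER_CUBIC)
s=cv2.imread("pics/scene0.png")[250:350,265:365]; s=cv2.resize(s,(330,330),interpolation=cv2.INTER_CUBIC)
o=np.zeros((580,800,3),np.uint8); o[:575,:450]=a; o[:245,450:800]=b[:245,:350]; o[248:578,460:790]=s
cv2.imwrite("pics/crop.png",o)
E
```

```text
[[-0.95, 0.33, -0.0], [0.33, 0.95, -0.0], [0.0, -0.0, -1.0]]
(325, 176) [[ 0.587 -0.259  0.02 ]]
(382, 182) [[ 0.568 -0.451  0.02 ]]
(352, 209) [[ 0.476 -0.348  0.02 ]]
(227, 216) [[0.449 0.07  0.02 ]]
```

View pics/crop.png

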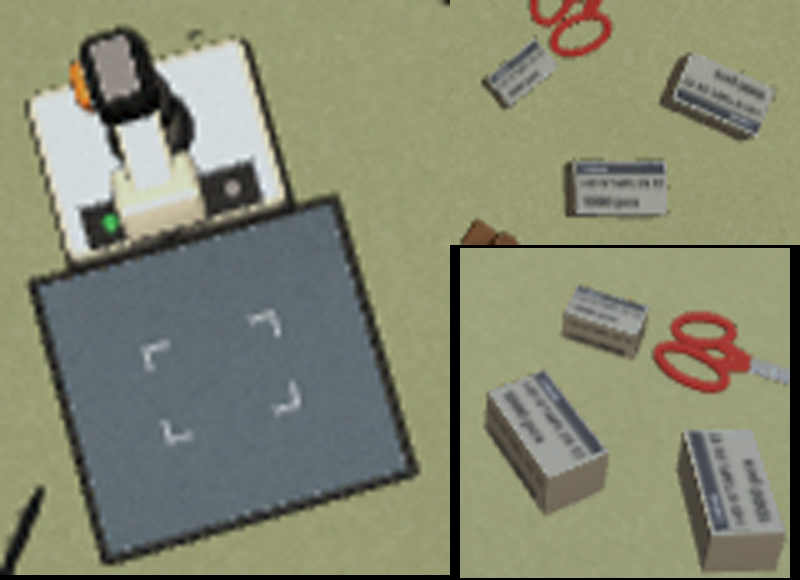

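The top crop shows the smallest box at about (325,176), with the scissors' red handle close by at (335,165). The stage marks are centred at about (227,216), and the orange button on the grip is near (198,157), which is its +y side.

```bash
cat > meas.py <<'E'
from h import *
def box(im,n="top",roi=(305,155,345,195)):
    x0,y0,x1,y1=roi; c=im[y0:y1,x0:x1].astype(int); c=cv2.resize(c.astype(np.float32),None,fx=4,fy=4,interpolation=cv2.INTER_CUBIC)
    sat=c.max(2)-c.min(2); m=((sat<32)&(c.max(2)>85)).astype(np.uint8)
    m=cv2.morphologyEx(m,cv2.MORPH_CLOSE,np.ones((9,9)))
    k=max(cv2.findContours(m,0,1)[0],key=cv2.contourArea)
    pts=(k[:,0]+.5)/4-.5+[x0,y0]
    return pts
def rect(P):
    (cx,cy),(w,h),a=cv2.minAreaRect((P[:,:2]*1000).astype(np.float32))
    if w>h: w,h,a=h,w,a-90
    return cx,cy,w,h,a  # short side at angle a
E
python3 - <<'E'
from meas import *
im=viewer.get_image("top")
print("box",np.round(rect(cast("top",box(im),0.031)),1))
f=im.astype(int)
# stage
m=((f[...,2]-f[...,0]>8)&(f.max(2)<150)).astype(np.uint8); m[:, :180]=0; m[:,275:]=0; m[:165]=0; m[262:]=0
k=max(cv2.findContours(m,0,1)[0],key=cv2.contourArea)
print("stage",np.round(rect(cast("top",k[:,0],0.01)),1))
# marks: gray lighter within stage
x0,y0,x1,y1=205,200,248,235
g=cv2.resize(im[y0:y1,x0:x1].min(2).astype(np.float32),None,fx=4,fy=4,interpolation=cv2.INTER_CUBIC)
w=(g>118).astype(np.uint8); ys,xs=np.nonzero(w)
P=cast("top",np.c_[(xs+.5)/4-.5+x0,(ys+.5)/4-.5+y0],0.01)
r=rect(P); print("marks",np.round(r,1))
# orange
m=((f[...,0]>170)&(f[...,0]-f[...,2]>90)).astype(np.uint8); m[:,:190]=0;m[:,225:]=0;m[:140]=0;m[175:]=0
ys,xs=np.nonzero(m);print("orange",xs.mean(),ys.mean(),cast("top",(xs.mean(),ys.mean()),.213))
a=np.radians(r[4]); 
for an in (a,a+np.pi):
    ux=np.array([np.cos(an),np.sin(an)]); uy=np.array([-ux[1],ux[0]]); o=np.array(r[:2])/1000
    for q in (.17*ux,.17*ux+.027*uy): 
        P=np.r_[o+q,.205]; print(np.round(P,4),proj("top",P).round(1),proj("scene",P).round(1))
s=viewer.get_image("scene").astype(int)
m=((s[...,0]>170)&(s[...,0]-s[...,2]>90)); m[:130]=0;m[190:]=0;m[:,:230]=0;m[:,290:]=0
print(np.argwhere(m).mean(0) if m.any() else None)
E
```

```text
box [ 586.6 -257.1   39.2   75.2   39. ]
stage [452.4  74.8 185.2 205.2  16.6]
marks [452.3  74.4  70.3  95.5  16.5]
orange 197.35294117647058 156.64705882352942 [[0.60866344 0.14569326 0.213     ]]
[0.6153 0.1226 0.205 ] [[205.8 155. ]] [[256.3 150.7]]
[0.6076 0.1485 0.205 ] [[196.8 157.6]] [[250.7 148. ]]
[0.2893 0.0262 0.205 ] [[237.4 270.4]] [[164.4 187.1]]
[0.2969 0.0003 0.205 ] [[246.7 267.6]] [[169.8 191.1]]
None
```

```bash
python3 - <<'E'
from meas import *
im=viewer.get_image("top"); f=im.astype(int)
m=(f[...,0]>120)&(f[...,0]-f[...,1]>60); ys,xs=np.nonzero(m); k=(abs(xs-338)<22)&(abs(ys-160)<20)
P=cast("top",np.c_[xs[k],ys[k]],0.004)[:,:2]
c=np.array([.589,-.260]); s=np.array([.777,.629]); l=np.array([-.629,.777])
d=P-c; A=np.c_[d@s,d@l]*1000
near=A[(A[:,1]>-85)]; print("red (short,long) mm:",near[near[:,1].argsort()][::-1][:12].round().tolist(), near[:,0].min())
# bright top face only
x0,y0,x1,y1=308,158,345,195
c4=cv2.resize(im[y0:y1,x0:x1].astype(np.float32),None,fx=4,fy=4,interpolation=cv2.INTER_CUBIC)
for t in (110,125,140):
    mm=((c4.max(2)-c4.min(2)<40)&(c4.max(2)>t)).astype(np.uint8); mm=cv2.morphologyEx(mm,cv2.MORPH_CLOSE,np.ones((9,9)))
    k=max(cv2.findContours(mm,0,1)[0],key=cv2.contourArea); print(t,np.round(rect(cast("top",(k[:,0]+.5)/4-.5+[x0,y0],.031)),1))
a=np.radians(16.5); 
for nm,p,yaws in (("box",[.589,-.260,.006],(39,219,-141)),("place",[.4523,.0744,.02],(16.5,196.5)),("grip",[.6153,.1226,.286],(16.5,196.5)),("hi",[.589,-.26,.35],(39,219))):
    for y in yaws:
        q=manip.solve_ik(p,down(np.radians(y))); print(nm,y,None if q is None else np.round(q,2))
E
```

```text
red (short,long) mm: [[1.0, -44.0], [-4.0, -45.0], [-9.0, -45.0], [3.0, -47.0], [-1.0, -47.0], [-6.0, -48.0], [-11.0, -48.0], [6.0, -49.0], [33.0, -49.0], [1.0, -49.0], [28.0, -49.0], [-8.0, -50.0]] -24.79446373628466
110 [ 585.  -260.6  123.4  126.2   89.4]
125 [ 585.  -260.6  123.4  126.2   89.4]
140 [ 585.  -260.6  123.4  126.2   89.4]
box 39 [-0.01  0.8   0.55  1.72 -0.56  0.78 -0.09]
box 219 [ 0.5   0.73 -0.17  1.7   0.17  0.73  2.49]
box -141 [ 0.5   0.73 -0.17  1.7   0.17  0.73  2.49]
place 16.5 [-0.37  0.48  0.17  2.17 -0.16  0.5  -1.35]
place 196.5 [ 0.03  0.49 -0.3   2.16  0.28  0.53  1.39]
grip 16.5 [-0.38  0.38  0.18  1.56 -0.07  1.21 -1.46]
grip 196.5 [-0.02  0.39 -0.29  1.55  0.12  1.22  1.52]
hi 39 [ 0.01  0.4   0.52  1.43 -0.2   1.36 -0.36]
hi 219 [ 1.14  0.69 -1.3   1.39  0.66  1.54  2.15]
```

The scissors' loop lies where the fingers would go for a lengthwise grasp. A crosswise grasp at the stage would run the gripper body into the camera head. So I'll pick the box up crosswise, set it down on a clear spot, and regrasp it lengthwise, which also centres it both ways.

```bash
cat >> h.py <<'E'
D=np.radians
def st(t): print(t,manip.current_clock(),np.round(manip.current_tool_pos(),4),'F',np.round(manip.current_force(),1),'gap',round(manip.current_finger_gap(),4))
E
python3 - <<'E'
from h import *
x=np.array([.589,-.260])
manip.servo_line([.212,.614,.36],vel=.3); st("up")
best=None
for y in (129,-51):
    q=manip.solve_ik([*x,.32],down(D(y))); print(y,None if q is None else np.round(q,2))
    if q is not None and (best is None or abs(q-manip.current_q()).max()<abs(best-manip.current_q()).max()): best,yb=q,y
print(yb); manip.movej(best); st("above")
manip.servo_line([*x,.10],vel=.25); st("near")
im=viewer.get_image("scene"); cv2.imwrite("pics/s1.png",cv2.resize(im[170:345,220:420],(800,600) if 0 else (686,600),interpolation=cv2.INTER_CUBIC)[:,:,::-1])
E
```

```text
up 0.8417 [0.212  0.6142 0.3609] F [ 0.2 -0.6 -1. ] gap 0.0918
129 [ 0.    0.42  0.52  1.48 -0.21  1.3   1.22]
-51 [-0.35  0.61  1.13  1.49 -0.56  1.39 -1.65]
129
above 4.1667 [ 0.5895 -0.2588  0.3199] F [ 0.5  0.5 -0.1] gap 0.0919
near 5.2 [ 0.59   -0.2607  0.1014] F [ 0.6 -0.7 -0.1] gap 0.0916
```

View pics/s1.png

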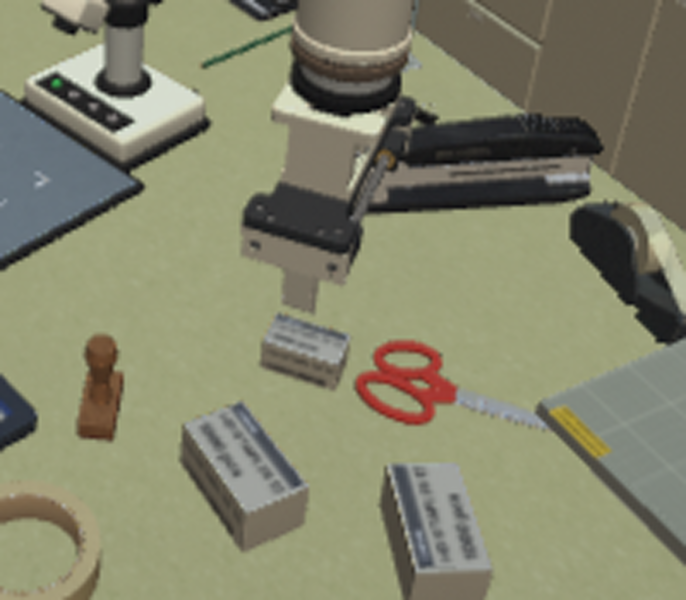

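The close look shows the gripper above the small box, at about (305,355) in the crop. The fingers straddle its short sides and are clear of the scissors at (405,380).

```bash
python3 - <<'E'
from h import *
x=np.array([.589,-.260])
manip.servo_line([*x,.006],vel=.12); st("low")
effector.close(15); st("closed")
if manip.current_finger_gap()<.03: raise SystemExit("missed")
manip.servo_line([*x,.08],vel=.15); st("lift")
manip.servo_line([.56,-.13,.05],ori=down(D(106.5)),vel=.15); st("over")
manip.servo_line([.56,-.13,.0075],vel=.06); st("down")
effector.open_jaws(); manip.servo_line([.56,-.13,.09],vel=.2); st("rel")
q=manip.current_q()
for y in (16.5,196.5):
    s=manip.solve_ik([.56,-.13,.09],down(D(y))); print(y,None if s is None else np.round(s-q,2), None if s is None else round(s[6],2))
im=viewer.get_image("scene"); cv2.imwrite("pics/s2.png",im[:,:,::-1])
E
```

```text
low 6.1833 [ 0.5896 -0.2605  0.0067] F [-0.1  0.   0.6] gap 0.0915
closed 7.0917 [ 0.5889 -0.2601  0.006 ] F [-0.9 -0.2  0.4] gap 0.0361
lift 7.7333 [ 0.5886 -0.2595  0.0795] F [-1.   0.3 -2.3] gap 0.0362
over 8.7917 [ 0.56   -0.1312  0.05  ] F [-0.  -0.5 -0.7] gap 0.0361
down 9.65 [ 0.5602 -0.1302  0.0076] F [ 0.8 -0.3 -1.5] gap 0.0361
rel 11.225 [ 0.56   -0.1296  0.0901] F [-0.4 -0.1 -0.6] gap 0.0918
16.5 [-0.25  0.14  0.37  0.01 -0.31  0.11 -1.31] -0.51
196.5 [ 0.3  -0.05 -0.39 -0.01  0.28 -0.03  1.33] 2.14
```

View pics/s2.png

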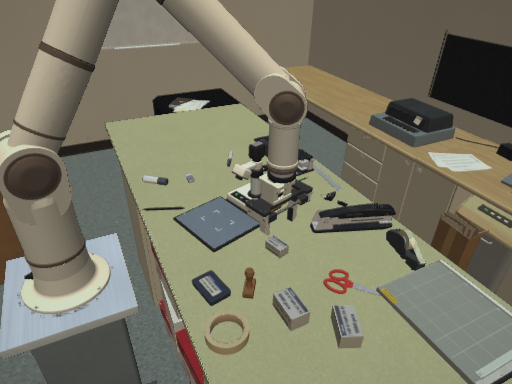

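The box now sits upright on clear worktop at about (277,245). I'll compare that with where it should be and regrasp it lengthwise.

```bash
python3 - <<'E'
from h import *
c=np.array([.56,-.13]); l=np.array([-.284,.959]); s=np.array([.959,.284])
print("expected outline",proj("scene",[[*(c+a*.0185*s+b*.031*l),z] for a in(-1,1) for b in(-1,1) for z in (0,.031)]).round().tolist())
im=cv2.imread("pics/s2.png").astype(int); r=im[228:262,258:296]; m=((r.max(2)-r.min(2)<30)&(r.max(2)>60)).astype(np.uint8)
k=max(cv2.findContours(m,0,1)[0],key=cv2.contourArea); print(cv2.boundingRect(k))
manip.servo_line([*c,.10],ori=down(D(16.5)),vel=.05) if 0 else manip.movej(manip.solve_ik([*c,.10],down(D(16.5)))); st("rot")
E
```

```text
expected outline [[279.0, 259.0], [280.0, 251.0], [265.0, 248.0], [265.0, 240.0], [288.0, 253.0], [289.0, 245.0], [273.0, 243.0], [274.0, 235.0]]
(7, 7, 24, 24)
rot 12.4833 [ 0.5595 -0.13    0.0993] F [-1.2  1.1 -1. ] gap 0.092
```

```bash
python3 - <<'E'
from h import *
c=np.array([.56,-.13]); p=np.array([.4523,.0744]); o=down(D(16.5))
manip.servo_line([*c,.006],ori=o,vel=.12); st("low")
effector.close(15); st("closed")
if not .055<manip.current_finger_gap()<.068: raise SystemExit("bad grasp")
manip.servo_line([*c,.09],vel=.15)
manip.servo_line([*p,.07],ori=o,vel=.15); manip.servo_line([*p,.024],vel=.1); st("over")
manip.sleep(.2); f0=manip.current_force()[2]
for z in np.arange(.022,.0125,-.001):
    manip.servo_line([*p,z],vel=.02); f=manip.current_force()[2]-f0
    if f>1.5: break
st("down"); print(f)
E
```

```text
low 13.4167 [ 0.5605 -0.1304  0.0066] F [ 0.5  0.1 -0. ] gap 0.0919
closed 14.0 [ 0.5602 -0.1298  0.0063] F [-0.2  1.1  3.1] gap 0.0621
over 17.0167 [0.4525 0.0739 0.0241] F [-1.  -0.5 -1.4] gap 0.0622
down 17.9667 [0.4523 0.0744 0.0199] F [-0.2  0.3 -0.9] gap 0.0618
1.6089559066889054
```

```bash
python3 - <<'E'
from h import *
p=np.array([.4523,.0744])
F=lambda: np.mean([manip.current_force()[2] for _ in range(20)])
for z in (.0185,.0175,.0170,.0165,.0160):
    manip.servo_line([*p,z],vel=.02); f=F(); print(z,round(f,2))
    if f>1.0: break
st("down"); effector.open_jaws(); manip.servo_line([*p,.13],vel=.2); st("up")
cv2.imwrite("pics/s3.png",viewer.get_image("scene")[120:270,160:320,::-1].repeat(3,0).repeat(3,1))
E
```

```text
0.0185 -2.75
0.0175 -3.09
0.017 -1.8
0.0165 -1.33
0.016 3.14
down 19.2167 [0.4524 0.0744 0.0162] F [-2.2  0.2  3.1] gap 0.0622
up 20.625 [0.4517 0.0749 0.1294] F [-0.4 -0.1  0.1] gap 0.0918
```

View pics/s3.png

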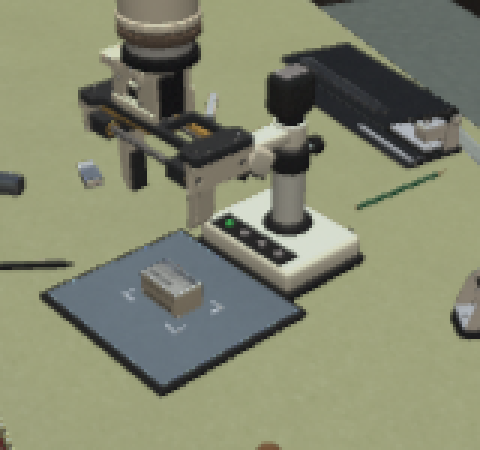

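The box sits squarely inside the marks, at (172,288) in the crop. The grip is where I predicted it, at about (257,152) in full-image pixels. Next is the camera.

```bash
python3 - <<'E'
from h import *
p=np.array([.4523,.0744]); g=np.array([.6153,.1226]); o=down(D(16.5))
manip.servo_line([*p,.30],ori=o,vel=.25); manip.servo_line([*g,.30],ori=o,vel=.2); st("above")
t=viewer.get_image("top"); s=viewer.get_image("scene")
manip.servo_line([*g,.225],vel=.12); st("d1")
s=viewer.get_image("scene"); cv2.imwrite("pics/s4.png",s[100:220,200:320,::-1].repeat(4,0).repeat(4,1))
E
```

```text
above 22.8417 [0.6147 0.1221 0.2998] F [-0.2 -0.8 -0.1] gap 0.0916
d1 23.7167 [0.6158 0.1224 0.2256] F [-0.4  0.6 -0.5] gap 0.092
```

View pics/s4.png

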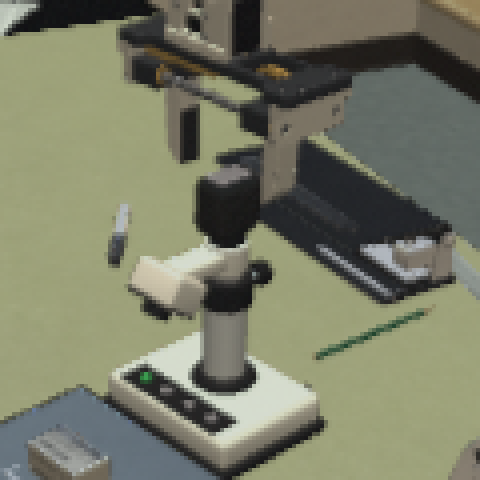

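The fingers straddle the grip, at (227,200) in the crop, one on each y side.

```bash
python3 - <<'E'
from h import *
g=np.array([.6153,.1226])
manip.servo_line([*g,.187],vel=.1); st("low")
effector.close(30); manip.sleep(.3); st("closed"); print(manip.current_gripper_force())
if manip.current_finger_gap()>.041: raise SystemExit("button not in")
for z in (.192,.21,.235,.26,.28): manip.servo_line([*g,z],vel=.06); st("lift")
E
```

```text
low 24.3 [0.6151 0.1224 0.1865] F [ 0.5 -0.   0.7] gap 0.0918
closed 25.4833 [0.6156 0.1216 0.187 ] F [ 2.7 -4.6 -1.9] gap 0.038
30.007208213210106
lift 25.7333 [0.6157 0.1217 0.1919] F [ 4.3 -4.2 -4.6] gap 0.038
lift 26.1833 [0.6157 0.1217 0.2098] F [ 4.3 -5.5 -5.4] gap 0.0381
lift 26.75 [0.6157 0.1216 0.2347] F [ 4.5 -5.5 -4.7] gap 0.0378
lift 27.3167 [0.6156 0.1217 0.2597] F [ 5.6 -4.4 -4.3] gap 0.0379
lift 27.8 [0.6156 0.1217 0.2797] F [ 3.9 -4.6 -5. ] gap 0.0376
```

Now I'll raise it gently until the second stop pushes back.

```bash
python3 - <<'E'
from h import *
g=np.array([.6153,.1226])
for z in np.arange(.284,.2925,.001):
    manip.servo_line([*g,z],vel=.02); f=np.mean([manip.current_force()[2] for _ in range(20)]); print(round(z,4),round(f,1))
    if f<-13: break
manip.sleep(.5); st("top")
s=viewer.get_image("scene"); cv2.imwrite("pics/s5.png",s[80:260,160:340,::-1].repeat(3,0).repeat(3,1))
E
```

```text
0.284 -4.5
0.285 -5.0
0.286 -4.1
0.287 -4.6
0.288 -7.1
0.289 -13.1
top 29.9 [0.6156 0.1217 0.2871] F [  8.5  -4.9 -13.5] gap 0.0376
```

View pics/s5.png

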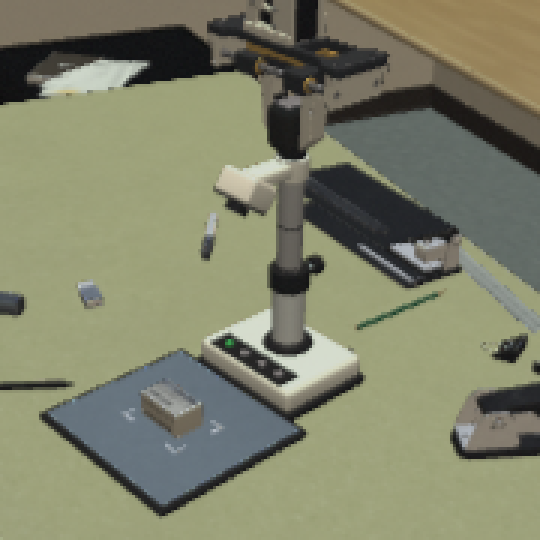

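The mast is fully raised: travel is 0.100 m and the second stop is pushing back. The box is still inside the marks, at (172,407) in the crop.

```bash
python3 -c "
from bench import manip
print(manip.hand_in())"
```

```text
the job is handed in; nothing more can be done
None
```

The staple box is flat and square inside the corner marks and released, and I handed the job in at about 30 s with the arm holding the camera up at its second stop, the button squeezed in; the stamp and eraser were not touched.

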